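# Pump up the loaded rock press

### The arm

A 6-joint arm with a two-finger parallel gripper is mounted at the origin on a cart in front of the work surface, level with it; the furniture and walls round the work are solid. World frame = base frame: x ahead of the robot, y to its left, z up, the work surface at z = 0. Lengths are in m, angles in rad, forces in N, time in s.
With the tool pointing down it reaches from about 0.35 to 0.975 m from the base axis. Payload 4.9 kg.
Tool frame: the origin (TCP) lies on the front face of the gripper's body, between the roots of the fingers; the fingertips stand 73 mm ahead of it and the grasp point (between the pads) lies 54 mm ahead of it; z points along the fingers, y is the line along which they close (so a half turn about z gives the same grasp; the last joint's range is limited). The gripper opens to 85 mm and grips with 20 to 120 N. Pads are 22 mm wide; open, the fingers measure 114 mm over their backs; the gripper's body (76 mm by 85 mm) begins 54 mm behind the grasp point. The pads swing forward as they close: fully open they stand 13 mm farther back than shut.
Start: joints at [1.012, 0.053, 1.613, -0, 1.476, -0.119], TCP at [0.266, 0.566, 0.304] pointing down, gripper open.
Joint ranges: [-3.01, 3.01], [-1.01, 2.22], [0.06, 2.58], [-1.02, 4.17], [0.09, 2.62], [-3.14, 3.14]. Speed limits (rad/s): [2.57, 2.57, 3.14, 3.14, 3.14, 3.14].

### API

Orientations are given as a rotation vector (axis times angle).
In Python, from station import status, imaging, order gives the robot as it stands.
- The arm moves only by the tool arm_command, never from a script. Its argument "increments" is a list of rows, each an object with "slide": the shift along the tool's x, y, z in m, a list of three; "spin": the turn about the tool's z in degrees; "gripper": the opening, from -1 (shut) to 1 (fully open). In form: [{"slide": [x, y, z], "spin": spin, "gripper": gripper}, ...]. A call has 1 to 8 rows; each row is the pose to reach, as a shift and turn from the pose commanded when the call began, along the tool's axes at that moment; what a row does not reach only later rows make up. A row lasts 1/12 s, in which the tool goes at most 41.7 mm and 7.16 degrees, less where a joint would pass 70% of its speed; a pose out of reach is approached as far as the arm can. A call with a gripper value outside its range is refused whole. The fingers move at their own pace and stop on an object; "newtons" is the grip in N (left out, the last holds). Time passes only in rows, so rows that repeat a pose let the fingers close. It gives the time, the measured TCP pose, the force, the opening and the grip force at its end, in the units of the state.
- status.get_obs(): the state, without advancing time (a new reading comes with each control period).
- imaging.get_image(name): name is "scene" or "side" or "wrist"; returns a dict with "frame" (384x512x3 uint8, red, green, blue), "vfov" (degrees; the focal length in pixels is half the picture's height over the tangent of half this angle, whatever the lens; pixels are square), "cx", "cy" (the principal point, pixels), "view" (4x4, takes a point from world to camera coordinates); the wrist camera has in their place "mount" (4x4, takes a point from camera to tool coordinates, whose origin is the TCP and whose axes are the flange's). Camera axes: x right, y up, looking along -z (the intrinsics and any distortion apply to the point x, -y, -z); pixel columns grow to the right and rows downward; lengths in m; the calibration is good to about 2 mm. A picture is of the moment at which its call begins: read the wrist's pose just before it. There is no depth.
- order.finish_job(): hands the job in; it is judged then, once.
The state is a dict: "t": time; "q": joint angles; "dq": joint speeds; "effort": joint torques, N m; "tool_pos": TCP position; "tool_rot": TCP orientation; "contact_force": force on the tool from outside, world axes, zero at the start; "wrist_torque": the same for the moment, N m; "opening": finger opening in m; "grip_force": force on a finger pad.
Only numpy, scipy, OpenCV 4.12 (cv2) and the standard library are available. Lean on these libraries where they do the work, as an engineer would, in place of code of your own. Each camera call takes 0.05 s, during which the arm holds its last target. There are 200 camera calls.

### The job

Two identical small hand-pumped rock presses stand on the desk; one has a rock sample lying on its table. Pump that press with exactly three full strokes of its lever, each time pressing the lever all the way down to its stop and letting it spring all the way back up, so that the rock is raised to just below the point. Leave the other press alone, keep the rock on the table, and finish with the lever up.

Things in the scene. Friction and masses are not known exactly. Their poses are not given: they have to be found in the camera images.
- loaded_press: Press with the rock on its table. Grey base 170 x 140 mm fixed to the desk, pump housing, two columns, crosshead (top 240 mm) with a point (end 175 mm above the desk) over a round table. Origin: on the desk under the point; z up; lever along -x, roughly to the robot, pivot at (-70, 0, 85) mm, hinge along y. Only the lever reaches farther forward (-x) than 105 mm.
- empty_press: The other press, identical and with the same frame, but with nothing on its table; to be left alone.
- loaded_press_pad (a point): Centre of the top face of the black pad (60 along the lever x 36 x 16 mm thick) at the free end of that press's lever. Pad middle 150 mm from the pivot; this point 8 mm above it, square to the lever. About 130 mm above the desk with the lever up, 63 mm with it down. Site axes: as the press's at joint 0, turning with the lever.
- loaded_press_lever (a joint): Lever angle, rad: 0 = up at rest (lever rises 0.25 rad above level towards the pad), grows as the pad is pressed down, 0.45 = solid stop (0.20 rad below level). A spring brings it back up when let go; pressing takes about 3 N at the top to 11 N at the bottom. A stroke is full when it passes 0.38 and then returns below 0.05.
- loaded_press_ram (a joint): Height of that press's ram and table above their start, m (0 at the start). A ratchet lifts it as the lever goes down and holds it there: about 15 mm with the first full stroke and 11.5 mm with each further one, so about 38 mm after three; a fourth drives the rock against the point.
- empty_press_lever (a joint): Angle of the empty press's lever, same meaning; it must stay up (near 0).
- loaded_press_table (a point): Centre of the upper face of the loaded press's 80 mm round table; 95 mm above the desk at the start. It rises with the ram.
- rock: The grey speckled rock sample, 48 x 62 x 34 mm, loose on the loaded press's table. Origin: centre of its underside, z up. A smaller reddish rock on the desk is not part of the job.
Things that resemble listed ones, but are neither listed nor needed, are in the scene too. Leave any blue or orange look-alike of the rock alone.

How it is judged:
By the outcome, as a careful person would: the job done as asked, in the order asked, and still so for the second after the job is handed in, with the robot touching nothing.
It also fails if it takes over 42 s, if anything falls off the work surface, if the arm or the gripper's body presses on something with over 40 N, if the wrist force passes 120 N, or if a joint passes its speed limit or range.

## Working session

There is one attempt and no reset: what is moved stays moved. The work goes in short steps, Python scripts to look and compute and a tool call to move; the robot and the scene stay as the last step left them, time stands still between calls to the robot, and variables do not carry over. Pictures are saved under pics/ and viewed, at most 10 in all, crops included, and the job is handed in when it is done.

Besides the shell and the picture viewer there is one more tool, called after ">>>" by a JSON object that holds its "fn" and its "kwargs". arm_command: Moves the arm, as the interface text tells. Its arguments: {"type":"object","properties":{"increments":{"type":"array","items":{"type":"object","properties":{"slide":{"type":"array","items":{"type":"number"}},"spin":{"type":"number"},"gripper":{"type":"number"}}}},"newtons":{"type":"number"}},"required":["increments"]}

```bash
mkdir -p pics
cat > h.py <<'E'
import numpy as np,cv2
from station import status,imaging,order
def ray(im,u,v):
    f=im['frame'].shape[0]/2/np.tan(np.radians(im['vfov'])/2)
    d=np.array([(u-im['cx'])/f,-(v-im['cy'])/f,-1.])
    M=np.linalg.inv(np.array(im['view'])); return M[:3,3],M[:3,:3]@d
def onz(im,u,v,z):
    o,d=ray(im,u,v); return o+d*(z-o[2])/d[2]
def proj(im,p):
    f=im['frame'].shape[0]/2/np.tan(np.radians(im['vfov'])/2)
    c=np.array(im['view'])@np.r_[p,1]; return im['cx']+f*c[0]/-c[2], im['cy']-f*c[1]/-c[2]
E
python3 - <<'E'
from h import *
import pickle
a={n:imaging.get_image(n) for n in('scene','side')}
pickle.dump(a,open('a.pkl','wb'))
for n in a:
    im=a[n];print(n,{k:im[k] for k in im if k!='frame'})
    cv2.imwrite(f'pics/{n}0.png',cv2.resize(im['frame'][:,:,::-1],(800,600),interpolation=cv2.INTER_CUBIC))
print(status.get_obs())
E
```

```text
scene {'vfov': 47.69001666193435, 'cx': 257.2942130332446, 'cy': 190.25142555458254, 'view': array([[ 0.65879398, -0.75225095, -0.01044073, -0.413037  ],
       [ 0.5409606 ,  0.46401777,  0.70146214, -0.35922375],
       [-0.52283087, -0.46776706,  0.71263024, -0.87468434],
       [ 0.        ,  0.        ,  0.        ,  1.        ]])}
side {'vfov': 45.429500810798004, 'cx': 253.01530223725646, 'cy': 183.9175366254165, 'view': array([[ 0.8517435 , -0.52378391,  0.01354354, -0.50584149],
       [ 0.19869085,  0.34680019,  0.91665237, -0.19157159],
       [-0.48482467, -0.77806172,  0.39945588, -0.84123584],
       [ 0.        ,  0.        ,  0.        ,  1.        ]])}
{'t': 0.1, 'q': array([ 1.01200939e+00,  5.32806116e-02,  1.61416952e+00,  1.27785469e-05,
        1.47603275e+00, -1.18959310e-01]), 'dq': array([ 0.00093393, -0.00099684, -0.00298215,  0.00162129,  0.00019768,
        0.00127079]), 'effort': array([ 4.16780476e-04, -3.94909859e+01, -3.71361673e+01, -1.43908164e-04,
        3.96169606e-03, -2.85554859e-05]), 'tool_pos': array([0.26585324, 0.5651509 , 0.30278453]), 'tool_rot': array([-6.85186247e-01, -3.06530477e+00,  2.79309205e-03]), 'contact_force': array([-0.11836765, -1.01119777,  0.40407879]), 'wrist_torque': array([-0.01995695, -0.01926498,  0.01657083]), 'grip_force': 0.0, 'opening': 0.08528558326020437}
```

View pics/scene0.png

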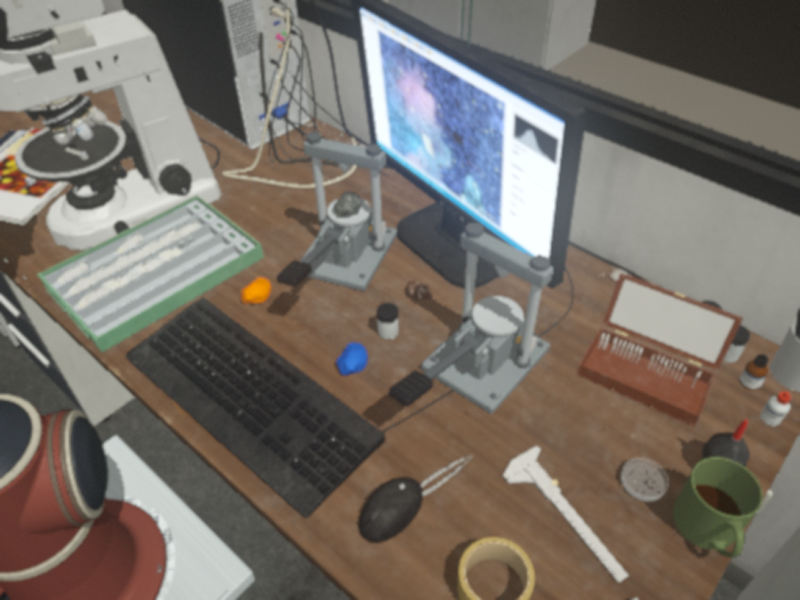

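View pics/side0.png

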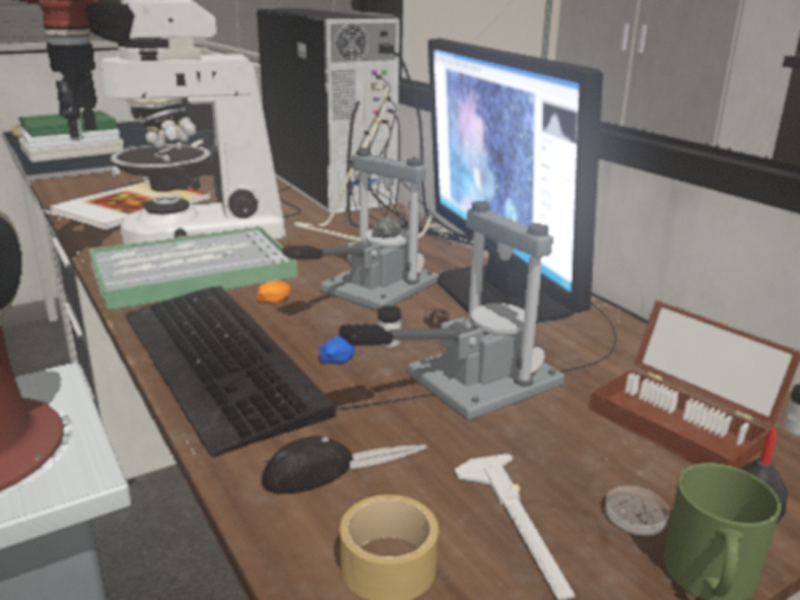

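Scene picture: the grey speckled rock lies on the far/left press's table at (347,205), and that press's pad is at (295,272). The near/right press at (490,320) has an empty table, with its pad at (411,387). In the side picture the loaded press's pad is at (303,252) and its rock at (385,228).

Look-alikes (scene pixels): the orange rock at (257,290), the blue one at (352,358), the small reddish one at (418,290) and the empty press's pad at (411,387). I choose the press at (345,220), pad (295,272).

Run:
```python
from h import *
import pickle
a=pickle.load(open('a.pkl','rb'))
W={'scene':(170,80,90,110),'side':(175,90,110,110)}
tiles=[]; C={}
for n,(x,y,w,h) in W.items():
    im=a[n]; c=im['frame'][y:y+h,x:x+w]; g=c.max(2)
    u0,v0={'scene':(189,174),'side':(194,161)}[n]
    m=(g<60).astype(np.uint8)
    k,l,s,ct=cv2.connectedComponentsWithStats(m)
    for i in range(1,k):
        if s[i,4]>30: print(n,s[i],ct[i]+[x,y])
    t=cv2.resize(c[:,:,::-1],None,fx=4.4,fy=5,interpolation=cv2.INTER_CUBIC) if 0 else cv2.resize(c[:,:,::-1],(w*4-(w*4-390 if w*4>390 else 0),int(h*min(4,390/w))))
    tiles.append(cv2.resize(t,(390,440)))
cv2.imwrite('pics/crop.png',np.hstack(tiles))
print('centers hold: u=x+px*w/390, v=y+py*h/440')
for n,p in(('scene',(295*.64,272*.64)),('side',(303*.64,252*.64))): print(onz(a[n],*p,.125))
```

```text
scene [  9  89  20  14 131] [188.66412214 175.80152672]
side [ 13   0  21  31 281] [201.19572954  99.76512456]
centers hold: u=x+px*w/390, v=y+py*h/440
[0.48740294 0.10436022 0.125     ]
[0.48653228 0.10057862 0.125     ]
```

View pics/crop.png

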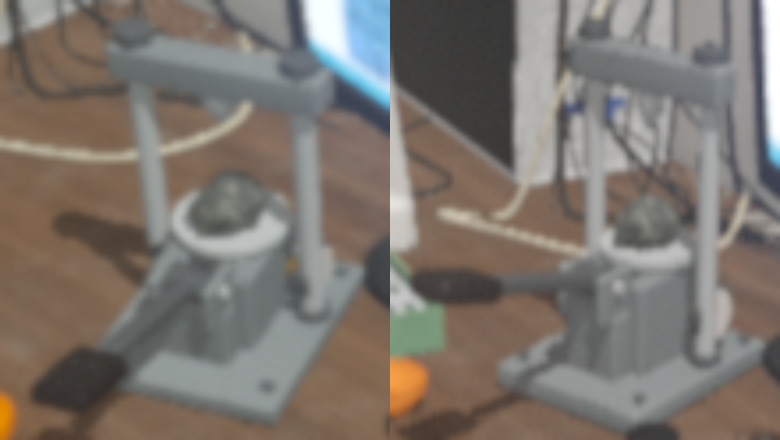

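```bash
cat >> h.py <<'E'
def tri(ims,pts):
    A=np.zeros((3,3));b=np.zeros(3);R=[]
    for im,p in zip(ims,pts):
        o,d=ray(im,*p);d/=np.linalg.norm(d);P=np.eye(3)-np.outer(d,d);A+=P;b+=P@o;R.append((o,P))
    x=np.linalg.solve(A,b);return x.round(4),[round(float(np.linalg.norm(P@(x-o)))*1000,1) for o,P in R]
E
python3 - <<'E'
from h import *
import pickle
from scipy.spatial.transform import Rotation as Ro
a=pickle.load(open('a.pkl','rb'));I=[a['scene'],a['side']]
s=lambda p:(170+p[0]*90/390,80+p[1]*.25)
d=lambda p:(175+(p[0]-390)*110/390,90+p[1]*.25)
q=lambda p:(p[0]*.64,p[1]*.64)
print('pad',tri(I,[s((78,372)),d((455,283))]))
print('table',tri(I,[s((232,216)),d((645,245))]),onz(I[0],*s((232,218)),.095))
print('base front-right corner',onz(I[0],*s((275,415)),.012),onz(I[1],*d((635,402)),.012))
print('base back-right',onz(I[0],*s((360,268)),.012),onz(I[1],*d((768,345)),.012))
print('knobs L',tri(I,[s((130,30)),d((597,28))]),'R',tri(I,[s((298,62)),d((711,55))]))
print('micro stage',tri(I,[q((72,150)),q((160,157))]),'knob',tri(I,[q((176,180)),q((243,203))]),'base front-left',onz(I[0],*q((55,235)),0),onz(I[1],*q((125,232)),0))
print('micro head',tri(I,[q((5,75)),q((105,75))]))
ob=status.get_obs();print(Ro.from_rotvec(ob['tool_rot']).as_matrix().round(3))
E
```

```text
pad (array([0.4901, 0.1111, 0.1224]), [0.3, 0.3])
table (array([0.687 , 0.1829, 0.0913]), [1.9, 1.9]) [0.68437007 0.17787722 0.095     ]
base front-right corner [0.61493792 0.07860515 0.012     ] [0.63201331 0.10781658 0.012     ]
base back-right [0.77136154 0.14354512 0.012     ] [0.77629909 0.1396169  0.012     ]
knobs L (array([0.6721, 0.2398, 0.2323]), [2.0, 2.0]) R (array([0.7097, 0.1332, 0.2325]), [0.7, 0.7])
micro stage (array([0.4114, 0.6203, 0.1735]), [0.5, 0.5]) knob (array([0.5405, 0.5135, 0.0857]), [1.1, 1.1]) base front-left [ 3.28339621e-01  6.59209839e-01 -1.11022302e-16] [0.33896496 0.70431565 0.        ]
micro head (array([0.3401, 0.608 , 0.3447]), [14.1, 14.1])
[[-0.905  0.426 -0.001]
 [ 0.426  0.905 -0.002]
 [ 0.    -0.002 -1.   ]]
```

>>> {"fn": "arm_command", "kwargs": {"increments": [{"slide": [-0.017, -0.036, 0], "spin": 0, "gripper": -1}, {"slide": [-0.034, -0.072, 0], "spin": 0, "gripper": -1}, {"slide": [-0.051, -0.108, 0], "spin": 0, "gripper": -1}, {"slide": [-0.068, -0.145, 0], "spin": 0, "gripper": -1}, {"slide": [-0.085, -0.181, 0], "spin": 0, "gripper": -1}, {"slide": [-0.102, -0.217, 0], "spin": 0, "gripper": -1}, {"slide": [-0.102, -0.217, 0], "spin": 0, "gripper": -1}], "newtons": 40}}

```text
t: 0.68
tool_pos: [0.2653, 0.3212, 0.3027]
tool_rot: [0.692, 3.064, -0.004]
contact_force: [-0.3, 0.1, 0.1]
opening: 0.0007
grip_force: 0.0
```

>>> {"fn": "arm_command", "kwargs": {"increments": [{"slide": [-0.037, -0.012, 0], "spin": 0, "gripper": -1}, {"slide": [-0.073, -0.024, 0], "spin": 0, "gripper": -1}, {"slide": [-0.11, -0.036, 0], "spin": 0, "gripper": -1}, {"slide": [-0.146, -0.047, 0], "spin": 0, "gripper": -1}, {"slide": [-0.183, -0.059, 0], "spin": 0, "gripper": -1}, {"slide": [-0.219, -0.071, 0], "spin": 0, "gripper": -1}, {"slide": [-0.255, -0.083, 0], "spin": 0, "gripper": -1}, {"slide": [-0.291, -0.094, 0], "spin": 0, "gripper": -1}]}}

```text
t: 1.35
tool_pos: [0.4903, 0.1152, 0.3035]
tool_rot: [-0.686, -3.065, -0.0]
contact_force: [-0.4, 0.8, 0.1]
opening: -0.0001
grip_force: 0.0
```

>>> {"fn": "arm_command", "kwargs": {"increments": [{"slide": [0, 0, 0.03], "spin": 0, "gripper": -1}, {"slide": [0, 0, 0.06], "spin": 0, "gripper": -1}, {"slide": [0, 0, 0.06], "spin": 0, "gripper": -1}, {"slide": [0, 0, 0.06], "spin": 0, "gripper": -1}]}}

```text
t: 1.68
tool_pos: [0.4881, 0.1167, 0.2417]
tool_rot: [-0.684, -3.061, 0.002]
contact_force: [0.2, -0.3, 1.0]
opening: 0.0005
grip_force: 0.0
```

Run:
```python
from h import *
o=status.get_obs();print(o['tool_pos'],o['contact_force'])
T=[]
for n,(x,y,w,h) in {'scene':(150,60,120,130),'side':(155,80,140,130)}.items():
    im=imaging.get_image(n);p=o['tool_pos']+[0,0,-.073];f=im['frame'][:,:,::-1].copy()
    print(n,proj(im,p),proj(im,np.array([.488,.112,.13])))
    T.append(cv2.resize(f[y:y+h,x:x+w],(400,420),interpolation=cv2.INTER_CUBIC))
cv2.imwrite('pics/hover.png',np.hstack(T))
```

```text
[0.48807919 0.11670028 0.24168632] [ 0.18528717 -0.25929458  1.02013263]
scene (np.float64(183.39726272171367), np.float64(158.70526814267433)) (np.float64(186.66502708829012), np.float64(171.14436543226833))
side (np.float64(190.97524788317145), np.float64(142.06018053926064)) (np.float64(192.4014276136964), np.float64(157.79355638531655))
```

View pics/hover.png

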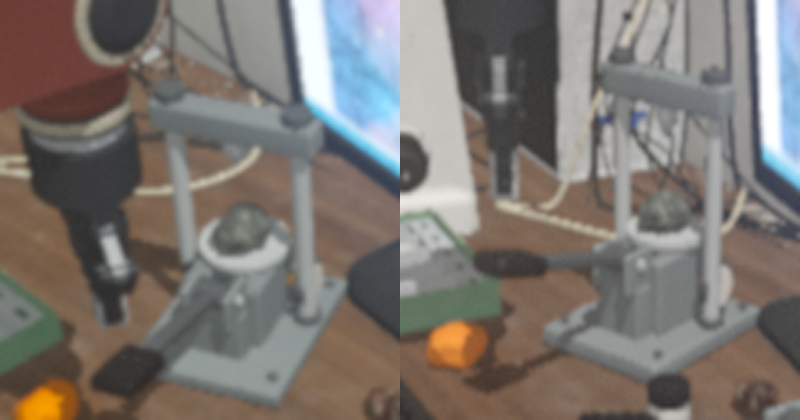

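The scene half of the crop shows the fingertip at (113,318), which matches its projection. The pad centre is at (130,368), so the tip needs about 10 mm in -y; then I descend onto the pad.

>>> {"fn": "arm_command", "kwargs": {"increments": [{"slide": [-0.004, -0.009, 0], "spin": 0, "gripper": -1}, {"slide": [-0.004, -0.009, 0.02], "spin": 0, "gripper": -1}, {"slide": [-0.004, -0.009, 0.035], "spin": 0, "gripper": -1}, {"slide": [-0.004, -0.009, 0.05], "spin": 0, "gripper": -1}, {"slide": [-0.004, -0.009, 0.06], "spin": 0, "gripper": -1}, {"slide": [-0.004, -0.009, 0.06], "spin": 0, "gripper": -1}, {"slide": [-0.004, -0.009, 0.06], "spin": 0, "gripper": -1}]}}

```text
t: 2.37
tool_pos: [0.4897, 0.1067, 0.1854]
tool_rot: [0.685, 3.064, -0.0]
contact_force: [-2.1, -0.9, 4.3]
opening: 0.0001
grip_force: 1.7
```

Run:
```python
from h import *
T=[]
for n,(x,y,w,h) in {'scene':(150,60,120,130),'side':(155,80,140,130)}.items():
    im=imaging.get_image(n);f=im['frame'][:,:,::-1].copy()
    T.append(cv2.resize(f[y:y+h,x:x+w],(400,420),interpolation=cv2.INTER_CUBIC))
cv2.imwrite('pics/press1.png',np.hstack(T))
```

```text
(no output)
```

View pics/press1.png

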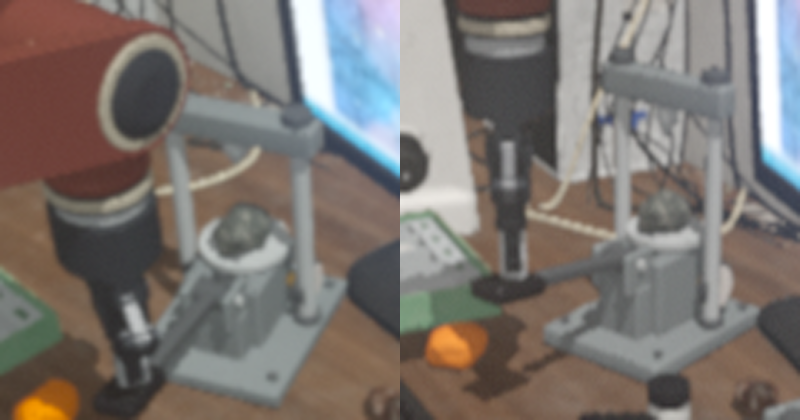

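The tip is resting on the pad, somewhat towards the pivot, and the lever has started down. I continue to the stop in small steps.

>>> {"fn": "arm_command", "kwargs": {"increments": [{"slide": [0, 0, 0.01], "spin": 0, "gripper": -1}, {"slide": [0, 0, 0.02], "spin": 0, "gripper": -1}, {"slide": [0, 0, 0.03], "spin": 0, "gripper": -1}, {"slide": [0, 0, 0.036], "spin": 0, "gripper": -1}, {"slide": [0, 0, 0.04], "spin": 0, "gripper": -1}, {"slide": [0, 0, 0.04], "spin": 0, "gripper": -1}, {"slide": [0, 0, 0.04], "spin": 0, "gripper": -1}]}}

```text
t: 3.05
tool_pos: [0.4903, 0.1069, 0.1461]
tool_rot: [0.684, 3.063, 0.001]
contact_force: [-3.7, -1.7, 8.6]
opening: 0.0004
grip_force: 4.2
```

>>> {"fn": "arm_command", "kwargs": {"increments": [{"slide": [0, 0, 0.002], "spin": 0, "gripper": -1}, {"slide": [0, 0, 0.004], "spin": 0, "gripper": -1}, {"slide": [0, 0, 0.006], "spin": 0, "gripper": -1}, {"slide": [0, 0, 0.006], "spin": 0, "gripper": -1}]}}

```text
t: 3.38
tool_pos: [0.4908, 0.107, 0.1404]
tool_rot: [0.684, 3.062, 0.002]
contact_force: [-1.6, -1.7, 9.1]
opening: 0.0002
grip_force: 4.5
```

Not at the stop yet (9 N); creeping further.

>>> {"fn": "arm_command", "kwargs": {"increments": [{"slide": [0, 0, 0.002], "spin": 0, "gripper": -1}, {"slide": [0, 0, 0.003], "spin": 0, "gripper": -1}, {"slide": [0, 0, 0.003], "spin": 0, "gripper": -1}]}}

```text
t: 3.63
tool_pos: [0.491, 0.1071, 0.1379]
tool_rot: [0.684, 3.061, 0.002]
contact_force: [-2.2, -1.2, 10.4]
opening: 0.0002
grip_force: 4.9
```

>>> {"fn": "arm_command", "kwargs": {"increments": [{"slide": [0, 0, 0.001], "spin": 0, "gripper": -1}, {"slide": [0, 0, 0.002], "spin": 0, "gripper": -1}, {"slide": [0, 0, 0.002], "spin": 0, "gripper": -1}]}}

```text
t: 3.88
tool_pos: [0.4913, 0.1072, 0.1374]
tool_rot: [0.684, 3.062, 0.002]
contact_force: [-6.4, -1.3, 18.4]
opening: 0.0002
grip_force: 9.4
```

The force jumped to 18 N with almost no motion: that is the stop. Rise clear.

>>> {"fn": "arm_command", "kwargs": {"increments": [{"slide": [0, 0, -0.015], "spin": 0, "gripper": -1}, {"slide": [0, 0, -0.03], "spin": 0, "gripper": -1}, {"slide": [0, 0, -0.05], "spin": 0, "gripper": -1}, {"slide": [0, 0, -0.07], "spin": 0, "gripper": -1}, {"slide": [0, 0, -0.09], "spin": 0, "gripper": -1}, {"slide": [0.005, -0.005, -0.1], "spin": 0, "gripper": -1}, {"slide": [0.005, -0.005, -0.1], "spin": 0, "gripper": -1}, {"slide": [0.005, -0.005, -0.1], "spin": 0, "gripper": -1}]}}

```text
t: 4.55
tool_pos: [0.4828, 0.1047, 0.2336]
tool_rot: [0.685, 3.064, 0.002]
contact_force: [0.0, -0.8, -0.4]
opening: 0.0001
grip_force: 0.0
```

Run:
```python
from h import *
o=status.get_obs();print(o['tool_pos'],o['contact_force'])
T=[]
for n,(x,y,w,h) in {'scene':(150,60,120,130),'side':(155,80,140,130)}.items():
    im=imaging.get_image(n);f=im['frame'][:,:,::-1].copy()
    T.append(cv2.resize(f[y:y+h,x:x+w],(400,420),interpolation=cv2.INTER_CUBIC))
cv2.imwrite('pics/up1.png',np.hstack(T))
```

```text
[0.48277331 0.1047078  0.23364853] [ 0.032567   -0.78354877 -0.35076771]
```

View pics/up1.png

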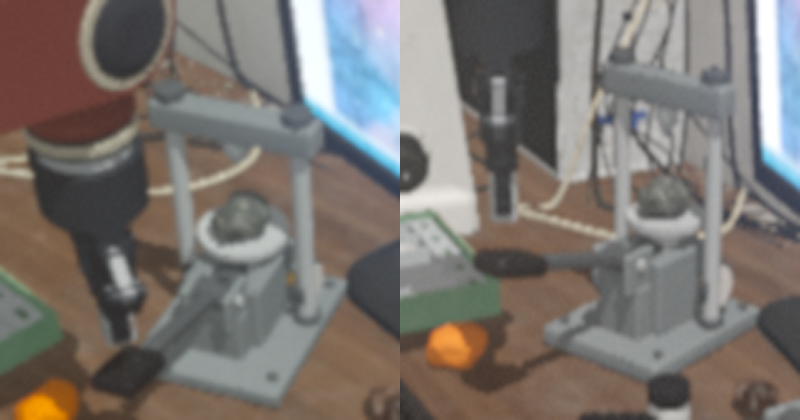

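The table has risen, the rock is still on it, and the lever is back up (pad at (130,368), its initial place). Second stroke.

>>> {"fn": "arm_command", "kwargs": {"increments": [{"slide": [0, 0, 0.02], "spin": 0, "gripper": -1}, {"slide": [0, 0, 0.035], "spin": 0, "gripper": -1}, {"slide": [0, 0, 0.05], "spin": 0, "gripper": -1}, {"slide": [0, 0, 0.065], "spin": 0, "gripper": -1}, {"slide": [0, 0, 0.08], "spin": 0, "gripper": -1}, {"slide": [0, 0, 0.09], "spin": 0, "gripper": -1}, {"slide": [0, 0, 0.097], "spin": 0, "gripper": -1}, {"slide": [0, 0, 0.097], "spin": 0, "gripper": -1}]}}

```text
t: 5.32
tool_pos: [0.4827, 0.1047, 0.136]
tool_rot: [-0.685, -3.064, 0.0]
contact_force: [-4.5, -1.4, 9.0]
opening: -0.0001
grip_force: 4.9
```

>>> {"fn": "arm_command", "kwargs": {"increments": [{"slide": [0, 0, 0.002], "spin": 0, "gripper": -1}, {"slide": [0, 0, 0.004], "spin": 0, "gripper": -1}, {"slide": [0, 0, 0.005], "spin": 0, "gripper": -1}, {"slide": [0, 0, 0.005], "spin": 0, "gripper": -1}]}}

```text
t: 5.65
tool_pos: [0.4832, 0.1048, 0.1347]
tool_rot: [-0.684, -3.064, 0.001]
contact_force: [-14.6, -1.2, 29.4]
opening: 0.0006
grip_force: 15.9
```

At the stop (29 N). Rise and repeat, with less overshoot.

>>> {"fn": "arm_command", "kwargs": {"increments": [{"slide": [0, 0, -0.015], "spin": 0, "gripper": -1}, {"slide": [0, 0, -0.03], "spin": 0, "gripper": -1}, {"slide": [0, 0, -0.05], "spin": 0, "gripper": -1}, {"slide": [0, 0, -0.07], "spin": 0, "gripper": -1}, {"slide": [0, 0, -0.09], "spin": 0, "gripper": -1}, {"slide": [0, 0, -0.102], "spin": 0, "gripper": -1}, {"slide": [0, 0, -0.102], "spin": 0, "gripper": -1}, {"slide": [0, 0, -0.102], "spin": 0, "gripper": -1}]}}

```text
t: 6.32
tool_pos: [0.4823, 0.1046, 0.2322]
tool_rot: [-0.685, -3.065, 0.0]
contact_force: [-0.9, -0.6, -0.1]
opening: 0.0
grip_force: 0.0
```

Run:
```python
from h import *
T=[]
for n,(x,y,w,h) in {'scene':(150,60,120,130),'side':(155,80,140,130)}.items():
    im=imaging.get_image(n);f=im['frame'][:,:,::-1].copy()
    T.append(cv2.resize(f[y:y+h,x:x+w],(400,420),interpolation=cv2.INTER_CUBIC))
cv2.imwrite('pics/up2.png',np.hstack(T))
```

```text
(no output)
```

View pics/up2.png

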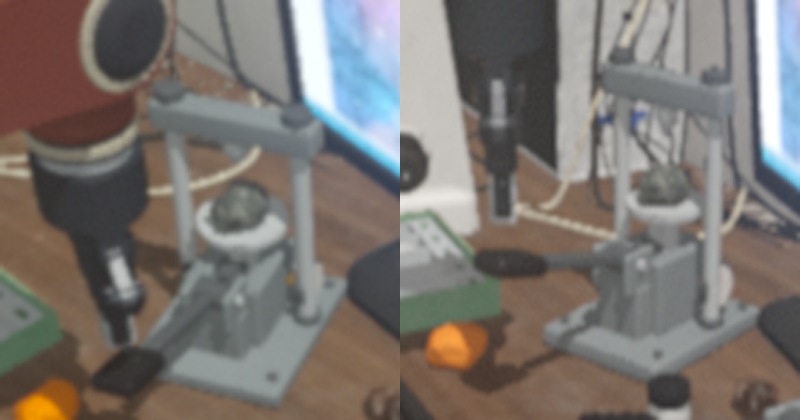

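The table is higher again (rock at (240,207), was (240,218)), the rock is still on it and the lever is up. Third stroke.

>>> {"fn": "arm_command", "kwargs": {"increments": [{"slide": [0, 0, 0.02], "spin": 0, "gripper": -1}, {"slide": [0, 0, 0.035], "spin": 0, "gripper": -1}, {"slide": [0, 0, 0.05], "spin": 0, "gripper": -1}, {"slide": [0, 0, 0.065], "spin": 0, "gripper": -1}, {"slide": [0, 0, 0.08], "spin": 0, "gripper": -1}, {"slide": [0, 0, 0.09], "spin": 0, "gripper": -1}, {"slide": [0, 0, 0.096], "spin": 0, "gripper": -1}, {"slide": [0, 0, 0.096], "spin": 0, "gripper": -1}]}}

```text
t: 7.08
tool_pos: [0.4822, 0.1045, 0.1362]
tool_rot: [-0.685, -3.064, 0.001]
contact_force: [-2.2, -1.3, 8.3]
opening: -0.0002
grip_force: 4.1
```

>>> {"fn": "arm_command", "kwargs": {"increments": [{"slide": [0, 0, 0.001], "spin": 0, "gripper": -1}, {"slide": [0, 0, 0.002], "spin": 0, "gripper": -1}, {"slide": [0, 0, 0.003], "spin": 0, "gripper": -1}, {"slide": [0, 0, 0.004], "spin": 0, "gripper": -1}, {"slide": [0, 0, 0.004], "spin": 0, "gripper": -1}]}}

```text
t: 7.5
tool_pos: [0.4825, 0.1046, 0.1351]
tool_rot: [-0.684, -3.064, 0.001]
contact_force: [-9.7, -0.4, 21.9]
opening: 0.0002
grip_force: 11.9
```

At the stop (22 N). Rise well clear.

>>> {"fn": "arm_command", "kwargs": {"increments": [{"slide": [0, 0, -0.015], "spin": 0, "gripper": -1}, {"slide": [0, 0, -0.03], "spin": 0, "gripper": -1}, {"slide": [0, 0, -0.05], "spin": 0, "gripper": -1}, {"slide": [0, 0, -0.07], "spin": 0, "gripper": -1}, {"slide": [0, 0, -0.09], "spin": 0, "gripper": -1}, {"slide": [0, 0, -0.12], "spin": 0, "gripper": -1}, {"slide": [0, 0, -0.15], "spin": 0, "gripper": -1}, {"slide": [0, 0, -0.15], "spin": 0, "gripper": -1}]}}

```text
t: 8.17
tool_pos: [0.4844, 0.1047, 0.2882]
tool_rot: [0.683, 3.058, 0.004]
contact_force: [0.1, 0.4, 1.3]
opening: 0.0003
grip_force: 0.0
```

>>> {"fn": "arm_command", "kwargs": {"increments": [{"slide": [0, 0, 0], "spin": 0, "gripper": -1}, {"slide": [0, 0, 0], "spin": 0, "gripper": -1}, {"slide": [0, 0, 0], "spin": 0, "gripper": -1}, {"slide": [0, 0, 0], "spin": 0, "gripper": -1}]}}

```text
t: 8.5
tool_pos: [0.4815, 0.1044, 0.2804]
tool_rot: [-0.685, -3.062, 0.002]
contact_force: [-0.1, 0.4, -0.6]
opening: -0.0004
grip_force: 0.0
```

Run:
```python
from h import *
T=[]
for n,(x,y,w,h) in {'scene':(150,60,120,130),'side':(155,80,140,130)}.items():
    im=imaging.get_image(n);f=im['frame'][:,:,::-1].copy()
    T.append(cv2.resize(f[y:y+h,x:x+w],(400,420),interpolation=cv2.INTER_CUBIC))
cv2.imwrite('pics/up3.png',np.hstack(T))
```

```text
(no output)
```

View pics/up3.png

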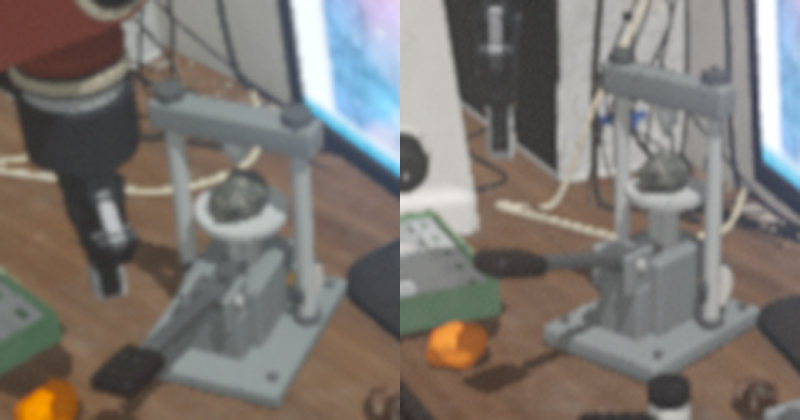

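The table rose a third time, with the rock on it just under the point (scene crop (238,195)). The lever is up and the gripper is clear.

```bash
python3 -c "
from station import order
print(order.finish_job())"
```

```text
the job is handed in; nothing more can be done
None
```

I pumped the loaded press three times, each stroke down to its stop and back up; in the last picture the rock sits on the table just below the point and the lever is up, the empty press was never approached, and the job is handed in.

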